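Unlock the steel lunchbox and draw its lid open

TASK

Take the lunchbox's key, the one with the broad oblong head, from the wooden key stand and put it fully into the keyhole in the lunchbox's sliding lid, feeling gently for the hole because the lid rattles. Give the key a quarter turn clockwise to draw the bolt, then slide the lid open to its stop with the key and let go, leaving the key in the lock. Never force the key, and leave everything else where it stands.

Things in the scene. Friction and masses are not known exactly. Their poses are not given: they have to be found in the camera images.
- key: The lunchbox's double-bit steel key, about 45 g, upright in one of the two slots of the key stand. Origin: on the shaft axis at the underside of its 16 mm wide, 3 mm thick collar; z up along the shaft. A 7 mm round shaft leads up from the collar to the flat oblong head (see key_head) and down to the bits (see key_bit). Both sides are alike: it fits half a turn round as well.
- key_head (a point): Centre of the key's head, 32 mm above the key's origin, axes as the key. The head is black, 28 mm high (18 to 46 mm above the origin), 30 mm wide along key y and 10 mm thick along key x: pinch it across the 10 mm. The other key has a round head.
- key_bit (a point): Flat lower end of the key's bits, on the axis, 17 mm below the key's origin, axes as the key. The bits are 17 mm wide along key y, 4 mm thick along key x and 10 mm high; above them 7 mm of round neck up to the collar, so with the collar on the lock plate the bits are clear below it.
- lunchbox: Slim steel lunchbox, 220 mm long (its x), 120 mm wide (its y), 59 mm high, fixed; origin at the centre of its underside, z up. Its steel lid runs in folded side lips (3 mm higher than the lid) and slides open towards the box's -x by 85 mm to a stop, dragging with about 3 N; it stays where left. While locked, a hidden bolt lets it rattle along the box's x between fully home and 12.5 mm open.
- lock_place (a point): Point fixed to the box, axes as the box: keyhole's mouth if the lid were fully home, at (10, 0, 56.5) mm in the box's frame, atop a 46 x 40 mm plate 1.5 mm proud of the lid. The lid's rattle leaves the real keyhole 1.5 to 12 mm from here towards box -x (not y): a slot 19 mm along box y, 5.5 mm along x, 9 mm square in the middle, plate 5 mm thick. Key fully in: its origin at this height.
- lock_open (a point): Point fixed to the box, 85 mm from lock_place towards the box's -x: where the keyhole's mouth (and the origin of a key in it) is when the lid is fully open at its stop.
- lock_core (a joint): Angle (rad) of the slotted lock core under the plate that the bits turn: 0 locked, slot along box y; grows clockwise seen from above; stop at 1.45, lid free from about 1.0. Needs about 0.05 N m and stays where left. It turns only with the key fully in; a turned key cannot come out. Free play about 0.13 rad: a quarter turn of the key just reaches the stop.
- key_stand: Sheesham block 60 mm (its x) by 110 mm (its y) by 30 mm high, fixed; origin at the centre of its underside, z up. Two slots in its top, 54 mm apart along its y, 24 mm deep, hold the key and the small key in either order; each rests by its collar on the block's top, turned as the block, with about 1.5 mm of looseness.
- small_key: Bystander: a smaller key with a round black head 22 mm across (z 16 to 38), standing in the other slot of the stand; origin under its collar, as for the key.
- tumbler: Bystander: upturned glass tumbler, 72 mm across at the table, 108 mm high; origin at the centre of its underside.
- katori: Bystander: white ceramic katori (small bowl), 96 mm across, 42 mm high; origin at the centre of its underside.
- fork: Bystander: purple plastic fork lying flat, about 165 mm long, 26 mm wide, 4 mm thick; origin under its handle.
- spoon: Bystander: purple plastic spoon lying flat, about 160 mm long, 33 mm wide, 4 mm thick; origin under its handle.
- pickle_box: Bystander: small steel pickle box with a closed hinged flap, 77 x 97 x 45 mm; origin at the centre of its underside.
- salt_pot: Bystander: small white ceramic salt pot, 44 mm across, 68 mm high; origin at the centre of its underside.
Things that resemble listed ones, but are neither listed nor needed, are in the scene too. What is shaped like the key but orange is not meant.

How it is judged:
On the way, in this order (a step that is already met when the one before it is completed fails the run):
1. the key stands fully home in the keyhole, upright, its collar on the plate (z of key in the frame of lock_place below 0.002 m and horizontal distance between key and lock_place below 0.015 m and angle between the z axis of key and the z axis of lunchbox, either way round below 0.12 rad), for 0.1 s.
2. the key has turned the lock clockwise and drawn the bolt (value of joint lock_core above 1.05 rad and z of key in the frame of lock_place below 0.0035 m), for 0.1 s.
3. the lid, with the key in its lock, has been slid open (x of key in the frame of lock_place below -0.075 m), for 0.1 s.
At the end, for the whole second after the job is handed in: The key stands released and at rest in the lock (within 0.15 rad of upright, collar within 3.5 mm of the plate), the lock still turned by at least 0.9 rad, and the lid slid open so that the key is at least 75 mm from lock_place towards the box's -x; bystanders not moved (x of key in the frame of lock_place below -0.075 m and z of key in the frame of lock_place between -0.004 and 0.0035 m and angle between the z axis of key and the z axis of lunchbox, either way round below 0.15 rad and value of joint lock_core above 0.9 rad and linear speed of key below 0.01 m/s); the robot touches nothing.
It fails at once if the key is forced: more than 30 N between it and the lunchbox (contact force between key and lunchbox above 30 N).
It fails at once if a bystander is moved by more than 15 mm, or the small key by more than 10 mm (distance of any of tumbler, katori, fork, spoon, pickle_box, salt_pot from where it was at the start of the episode above 0.015 m or distance of small_key from where it was at the start of the episode above 0.01 m).
It also fails if it takes over 58 s, if anything falls off the work surface, if the arm or the gripper's body presses on something with over 40 N, if the wrist force passes 120 N, or if a joint passes its speed limit or range.

ROBOT

A 6-joint arm with a two-finger parallel gripper is mounted at the origin on the work surface. World frame = base frame: x ahead of the robot, y to its left, z up, the work surface at z = 0. Lengths are in m, angles in rad, forces in N, time in s.
With the tool pointing down it reaches from about 0.25 to 0.775 m from the base axis. Payload 8.9 kg.
Tool frame: the origin (TCP) lies between the finger pads; the fingertips stand 8 mm ahead of it and the grasp point (between the pads) lies 11 mm behind it (tips_ahead is the distance from the TCP to the fingertips, in m); x points along the fingers, z is the direction in which the jaws open and shut, and the axes are right-handed (so a half turn about x gives the same grasp; the last joint's range is limited). The gripper opens to 85 mm and grips with 20 to 120 N. Pads are 22 mm wide; open, the fingers measure 114 mm over their backs; the gripper's body (76 mm by 85 mm) begins 54 mm behind the grasp point. The pads swing forward as they close: fully open they stand 13 mm farther back than shut.
Start: joints at [1.004, 0.291, -0.153, 1.127, 0, 1.431], TCP at [0.218, 0.478, 0.239] pointing down, gripper open.
Joint ranges: [-2.52, 2.52], [-0.91, 1.74], [-1.3, 1.37], [-1.96, 2.02], [-1.52, 1.47], [-3.14, 3.14]. Speed limits (rad/s): [2.22, 2.22, 2.79, 3.14, 3.14, 3.14].

INTERFACE

Orientations are given as a unit quaternion [w, x, y, z].
In Python, from bench import * gives the robot as it stands.
- The arm moves only by the tool jog_arm, never from a script. Its argument "deltas" is a list of rows, each a list of 7 numbers: the finger opening in cm, from 0 to 8.54, then the shift along the tool's x, y, z in cm, then the turn, a rotation vector about the tool's x, y, z in degrees. In form: [[grip, tx, ty, tz, rx, ry, rz], ...]. A call has 1 to 8 rows; each row shifts and turns the commanded pose from where the row before left it, along the tool's axes as they then stand; what a row does not reach is not made up. A row lasts 1/8 s, in which the tool goes at most 62.5 mm and 10.7 degrees, less where a joint would pass 70% of its speed; a pose out of reach is approached as far as the arm can. A call is refused whole if a number of a shift passes 6.25 or a number of a turn 10.7, either way. A call with a gripper value outside its range is refused whole. The fingers move at their own pace and stop on an object; "force" is the grip in N (left out, the last holds). Time passes only in rows, so rows that do not move let the fingers close. It gives the time, the measured TCP pose, the force and the opening at its end, in the units of the state.
- observe(): the state, without advancing time (a new reading comes with each control period).
- grab_frame(name): name is "scene" or "top" or "wrist"; returns a dict with "img" (480x640x3 uint8, red, green, blue), "z_map" (480x640 float32, m along the optical axis (not along the pixel's ray), 0 where there is no reading), "intrinsics" (3x3 intrinsics, pixels), "extrinsics" (4x4, takes a point from world to camera coordinates); the wrist camera has in their place "T_tool_cam" (4x4, takes a point from camera to tool coordinates, whose origin is the TCP and whose axes are the tool frame's). Camera axes: x right, y down, z forward; pixel columns grow to the right and rows downward; lengths in m; the calibration is good to about 2 mm. The wrist camera is an equidistant fisheye: a pixel r from the principal point sees the ray r / f radians off the axis. A picture is of the moment at which its call begins: read the wrist's pose just before it.
- job_done(): hands the job in, once; it reports no verdict.
The state is a dict: "time_s": time; "qpos": joint angles; "qvel": joint speeds; "effort": joint torques, N m; "tcp_pos": TCP position; "orientation": TCP orientation; "force": force on the tool from outside, world axes, zero at the start; "ft_torque": the same for the moment, N m; "gripper_width": finger opening in m.
Only numpy, scipy, OpenCV 4.12 (cv2) and the standard library are available. Lean on these libraries where they do the work, as an engineer would, in place of code of your own. Each camera call takes 0.05 s, during which the arm holds its last target.

## Working session

There is one attempt and no reset: what is moved stays moved. The work goes in short steps, Python scripts to look and compute and a tool call to move; the robot and the scene stay as the last step left them, time stands still between calls to the robot, and variables do not carry over. Pictures are saved under pics/ and viewed, and the job is handed in when it is done.

Besides the shell and the picture viewer there is one more tool, called after ">>>" as a command line: name --pt "numbers of a row" for each row, then --argument value for the rest. jog_arm: Moves the arm, as the interface text tells. Its arguments: {"type":"object","properties":{"deltas":{"type":"array","items":{"type":"array","items":{"type":"number"}}},"force":{"type":"number"}},"required":["deltas"]}

```bash
mkdir -p pics; ls; cat > h.py <<'E'
from bench import *
import numpy as np, cv2, pickle
from scipy.spatial.transform import Rotation as R
def snap(name,fn):
    s=observe(); f=grab_frame(name); f['s']=s
    cv2.imwrite('pics/'+fn+'.png',cv2.cvtColor(f['img'],cv2.COLOR_RGB2BGR)); pickle.dump(f,open('pics/'+fn+'.pkl','wb')); return f
def Rt(s): 
    q=s['orientation']; return R.from_quat([q[1],q[2],q[3],q[0]]).as_matrix()
def world(f):
    K=f['intrinsics']; z=f['z_map']; v,u=np.mgrid[:480,:640]
    if 'T_tool_cam' in f:
        dx=(u-K[0,2])/K[0,0]; dy=(v-K[1,2])/K[1,1]; th=np.hypot(dx,dy)+1e-9
        t=np.tan(th)/th; P=np.stack([dx*t*z,dy*t*z,z],-1)
        T=f['T_tool_cam']; P=P@T[:3,:3].T+T[:3,3]
        return P@Rt(f['s']).T+np.array(f['s']['tcp_pos'])
    P=np.stack([(u-K[0,2])/K[0,0]*z,(v-K[1,2])/K[1,1]*z,z],-1)
    E=np.linalg.inv(f['extrinsics']); return P@E[:3,:3].T+E[:3,3]
def st():
    s=observe(); print(s['time_s'],np.round(s['tcp_pos'],4),'x',np.round(Rt(s)[:,0],3),'z',np.round(Rt(s)[:,2],3),'F',np.round(s['force'],1),'w',s['gripper_width'])
E
python3 - <<'E'
from h import *
snap('scene','s0');f=snap('top','t0');snap('wrist','w0');st()
print(f['extrinsics'],f['intrinsics'])
E
```

```text
pics
0.15 [0.2176 0.4774 0.2389] x [-0.001 -0.001 -1.   ] z [ 0.415  0.91  -0.001] F [ 0.4  0.  -0.1] w 0.08537025236810095
[[-0.13285067 -0.99112536 -0.00460588  0.05446153]
 [-0.96947563  0.13091214 -0.20731383  0.51096754]
 [ 0.20607696 -0.0230765  -0.97826365  1.37660513]
 [ 0.          0.          0.          1.        ]] [[572.47598244   0.         301.95650442]
 [  0.         572.47598244 235.12698256]
 [  0.           0.           1.        ]]
```

View pics/t0.png

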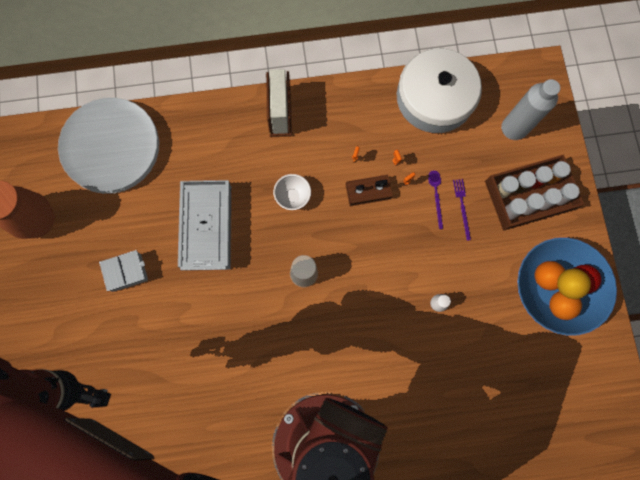

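View pics/s0.png

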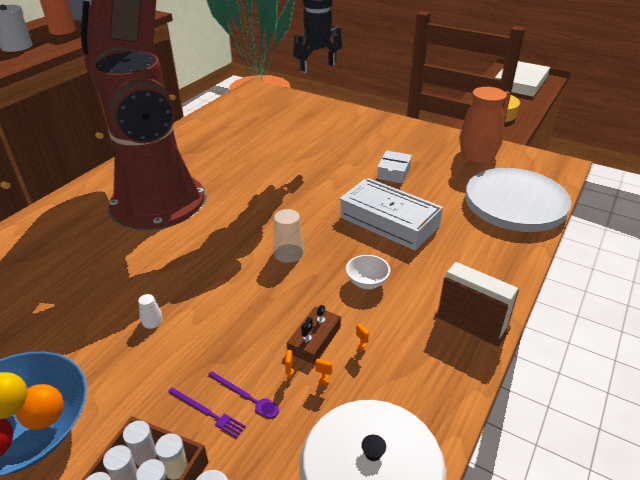

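View pics/w0.png

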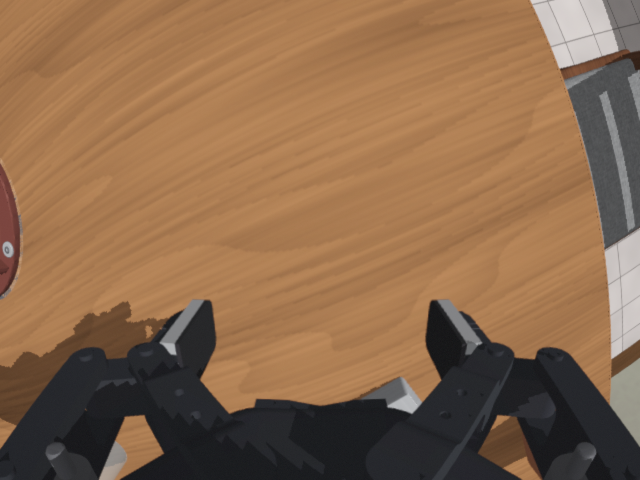

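The top view shows the stand at about (373,189), with keys at (361,189) and (381,185). The lunchbox is at (205,225) with its lock near (204,222). I'll measure from these and enlarge both areas.

```bash
python3 - <<'E'
from h import *
t=pickle.load(open('pics/t0.pkl','rb'));s=pickle.load(open('pics/s0.pkl','rb'))
for f,n in((t,'t'),(s,'s')):
    W=world(f)
    def fit(c,zl,zh,r):
        m=(np.hypot(W[...,0]-c[0],W[...,1]-c[1])<r)&(W[...,2]>zl)&(W[...,2]<zh)
        p=W[m][:,:2].astype(np.float32); (cx,cy),(w,h),a=cv2.minAreaRect(p); print(n,len(p),(round(cx,4),round(cy,4)),(round(w,3),round(h,3)),a); return m
    if n=='t': c1=W[190,372,:2]; c2=W[225,205,:2]; print(c1,c2)
    fit(c1,.022,.036,.085); fit(c2,.048,.066,.16)
    m=(np.hypot(W[...,0]-c1[0],W[...,1]-c1[1])<.06)&(W[...,2]>.044)&(W[...,2]<.09)
    nl,lab,stt,cen=cv2.connectedComponentsWithStats(m.astype(np.uint8))
    for i in range(1,nl):
        if stt[i,4]>3: print(n,'blob',cen[i],stt[i,4],np.round(W[lab==i].mean(0),4),np.round(W[lab==i].max(0),4),np.round(W[lab==i].min(0),4))
im=cv2.imread('pics/t0.png')
cv2.imwrite('pics/t0b.png',cv2.resize(im[170:280,170:240],None,fx=5,fy=5,interpolation=2))
im=cv2.imread('pics/s0.png')
a=cv2.resize(im[295:385,270:380],(780,600) and None,fx=6,fy=6,interpolation=2)
cv2.imwrite('pics/s0b.png',a)
cv2.imwrite('pics/s0c.png',cv2.resize(im[170:250,330:450],None,fx=6,fy=6,interpolation=2))
E
```

```text
[ 0.61335483 -0.21027538] [0.57162228 0.22334461]
t 818 (0.6166, -0.2012) (0.062, 0.112) 2.4020767211914062
t 4275 (0.5745, 0.2285) (0.125, 0.231) 83.39686584472656
t blob [380.32432432 183.22972973] 74 [ 0.6157 -0.2266  0.0715] [ 0.6221 -0.2122  0.0869] [ 0.6108 -0.2432  0.0485]
t blob [359.20512821 187.33333333] 39 [ 0.6145 -0.1735  0.0633] [ 0.6201 -0.1637  0.0738] [ 0.6107 -0.1834  0.0492]
s 1202 (0.6172, -0.2028) (0.062, 0.114) 2.22902774810791
s 2840 (0.5736, 0.2275) (0.131, 0.232) 83.38711547851562
s blob [320.26086957 310.05797101] 69 [ 0.6176 -0.1779  0.06  ] [ 0.6207 -0.1662  0.0695] [ 0.6128 -0.1872  0.0447]
s blob [306.17197452 326.77070064] 157 [ 0.6202 -0.2334  0.0662] [ 0.6244 -0.2141  0.0777] [ 0.6128 -0.245   0.0448]
```

View pics/t0b.png

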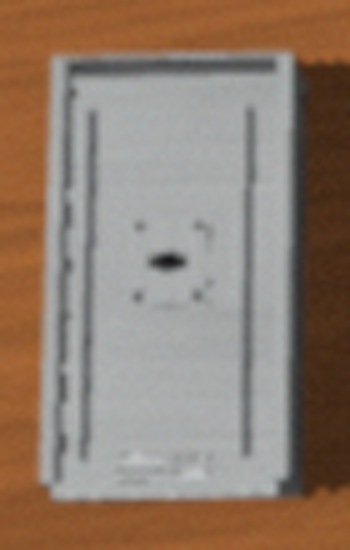

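View pics/s0b.png

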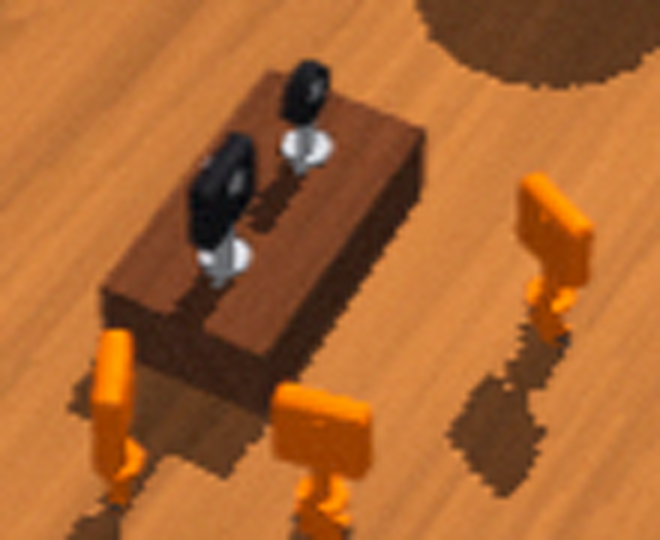

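View pics/s0c.png

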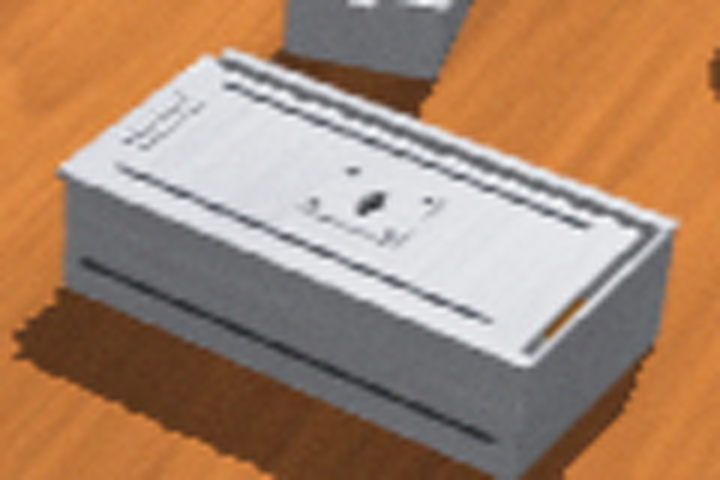

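```bash
cat >> h.py <<'E'
def plan(target,yaw,n=None,grip=8.5,fast=6.0,fturn=10.0,z0=None):
    """rows from present pose to world TCP target w/ tool down, jaw z yaw (deg)"""
    s=observe(); p=np.array(s['tcp_pos']); Rm=Rt(s)
    c,d=np.cos(np.radians(yaw)),np.sin(np.radians(yaw))
    z=np.array([c,d,0]);x=np.array([0,0,-1.]);y=np.cross(z,x); Rg=np.stack([x,y,z],1)
    rv=R.from_matrix(Rm.T@Rg).as_rotvec(); ang=np.degrees(rv)
    dist=np.linalg.norm(np.array(target)-p)
    k=n or int(max(1,np.ceil(dist*100/fast),np.ceil(np.abs(ang).max()/fturn)))
    print('rows',k,'dist',dist,'ang',ang)
    for i in range(k):
        last=np.array(target)-p
        r=R.from_matrix(Rm.T@Rg).as_rotvec()/(k-i); t=Rm.T@last/(k-i)*100
        row=[grip]+[round(float(a),2) for a in t]+[round(float(a),1) for a in np.degrees(r)]
        print(row,end=',\n' if (i%8==7) else ', '); 
        p=p+Rm@np.array(row[1:4])/100; Rm=Rm@R.from_rotvec(np.radians(row[4:])).as_matrix()
    print()
E
python3 - <<'E'
from h import *
f=pickle.load(open('pics/w0.pkl','rb'));print(f['T_tool_cam'],f['intrinsics'])
plan([.52,.22,.25],173.4)
E
```

```text
[[-1.69588844e-03 -2.66563052e-01  9.63815990e-01 -1.34450446e-01]
 [-3.91362351e-04 -9.63817126e-01 -2.66564054e-01  6.76973322e-02]
 [ 9.99998485e-01 -8.29264190e-04  1.53020358e-03 -7.95558353e-05]
 [ 0.00000000e+00  0.00000000e+00  0.00000000e+00  1.00000000e+00]] [[371.64829954   0.         320.32422173]
 [  0.         371.64829954 244.08699724]
 [  0.           0.           1.        ]]
rows 11 dist 0.39726892968945915 ang [-1.07913259e+02 -3.12168836e-02 -5.95294414e-02]
[8.5, -0.1, -3.47, -0.99, -9.8, -0.0, -0.0], [8.5, -0.1, -3.25, -1.57, -9.8, -0.0, -0.0], [8.5, -0.1, -2.94, -2.1, -9.8, -0.0, -0.0], [8.5, -0.1, -2.54, -2.57, -9.8, -0.0, -0.0], [8.5, -0.1, -2.07, -2.96, -9.8, -0.0, -0.0], [8.5, -0.1, -1.53, -3.27, -9.8, -0.0, -0.0], [8.5, -0.1, -0.95, -3.48, -9.8, 0.0, -0.0], [8.5, -0.1, -0.35, -3.59, -9.8, 0.0, -0.0],
[8.5, -0.1, 0.27, -3.6, -9.8, 0.0, -0.0], [8.5, -0.1, 0.88, -3.5, -9.9, 0.0, -0.0], [8.5, -0.11, 1.46, -3.3, -9.8, 0.0, -0.1],
```

>>> jog_arm --pt "3.5 -0.1 -3.47 -0.99 -9.8 0 0" --pt "3.5 -0.1 -3.25 -1.57 -9.8 0 0" --pt "3.5 -0.1 -2.94 -2.1 -9.8 0 0" --pt "3.5 -0.1 -2.54 -2.57 -9.8 0 0" --pt "3.5 -0.1 -2.07 -2.96 -9.8 0 0" --pt "3.5 -0.1 -1.53 -3.27 -9.8 0 0" --pt "3.5 -0.1 -0.95 -3.48 -9.8 0 0" --pt "3.5 -0.1 -0.35 -3.59 -9.8 0 0"

```text
time_s: 1.15
tcp_pos: [0.4383, 0.2895, 0.2471]
orientation: [0.217, -0.673, 0.217, 0.673]
force: [1.4, -0.3, -0.4]
gripper_width: 0.0353
```

>>> jog_arm --pt "3.5 -0.1 0.27 -3.6 -9.8 0 0" --pt "3.5 -0.1 0.88 -3.5 -9.9 0 0" --pt "3.5 -0.11 1.46 -3.3 -9.8 0 0" --pt "3.5 0 0 0 0 0 0"

```text
time_s: 1.65
tcp_pos: [0.5216, 0.2187, 0.2499]
orientation: [0.041, -0.706, 0.041, 0.706]
force: [-0.2, -0.2, -0.1]
gripper_width: 0.0351
```

```bash
python3 - <<'E'
from h import *
snap('wrist','w1');st();print(observe()['qpos'])
E
```

```text
1.7 [0.5204 0.2196 0.2499] x [-0.001 -0.    -1.   ] z [-0.993  0.118  0.001] F [-0.5  0.4 -0.8] w 0.035079535057278184
[ 2.69778218e-01  3.62574048e-01 -2.22936019e-02  1.18690600e+00
  1.21073666e-04 -1.18256094e+00]
```

View pics/w1.png

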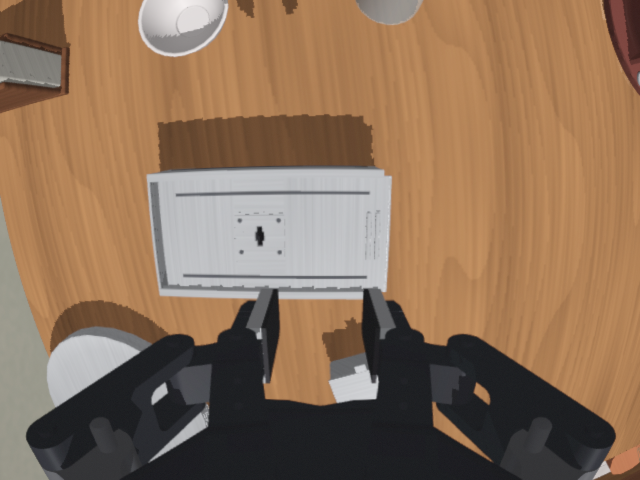

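The wrist view shows the box with its gap at the left end (world +x), so the lid opens towards world -x. The keyhole is at about (260,236), with plate screws around it.

```bash
python3 - <<'E'
from h import *
f=pickle.load(open('pics/w1.pkl','rb'));W=world(f)
m=(np.hypot(W[...,0]-.574,W[...,1]-.228)<.16)&(W[...,2]>.05)&(W[...,2]<.068)
m[285:]=False
vv,uu=np.where(m);print(np.percentile(W[m][:,2],[5,50,95]))
m2=(np.hypot(W[...,0]-.574,W[...,1]-.228)<.16)&(W[...,2]>.05)&(W[...,2]<.068); 
pix=W[m2][:,:2].astype(np.float32);print(cv2.minAreaRect(pix))
g=cv2.cvtColor(f['img'],cv2.COLOR_RGB2GRAY)
roi=np.zeros_like(g);roi[220:255,248:272]=1
h=(g<70)&(roi>0); nl,lab,stt,cen=cv2.connectedComponentsWithStats(h.astype(np.uint8))
print(stt,cen)
# ray to plane z=0.0565
def ray(u,v,zp):
    K=f['intrinsics'];dx=(u-K[0,2])/K[0,0];dy=(v-K[1,2])/K[1,1];th=np.hypot(dx,dy)
    d=np.array([dx/th*np.sin(th),dy/th*np.sin(th),np.cos(th)]);T=f['T_tool_cam'];Rm=Rt(f['s'])
    o=Rm@T[:3,3]+f['s']['tcp_pos'];d=Rm@T[:3,:3]@d; return o+d*(zp-o[2])/d[2]
for i in range(1,len(stt)):
    if stt[i,4]>10: print(ray(*cen[i],.0565))
cv2.imwrite('pics/w1b.png',cv2.resize(cv2.imread('pics/w1.png')[150:310,135:400],None,fx=3,fy=3,interpolation=2))
E
```

```text
[0.05384786 0.05521836 0.05821726]
((0.5737596750259399, 0.228546142578125), (0.12294330447912216, 0.22891753911972046), 83.22900390625)
[[     0      0    640    480 307104]
 [   256    227      8     18     96]] [[319.51875912 239.50123085]
 [259.48958333 235.5625    ]]
[0.57879207 0.22771424 0.0565    ]
```

View pics/w1b.png

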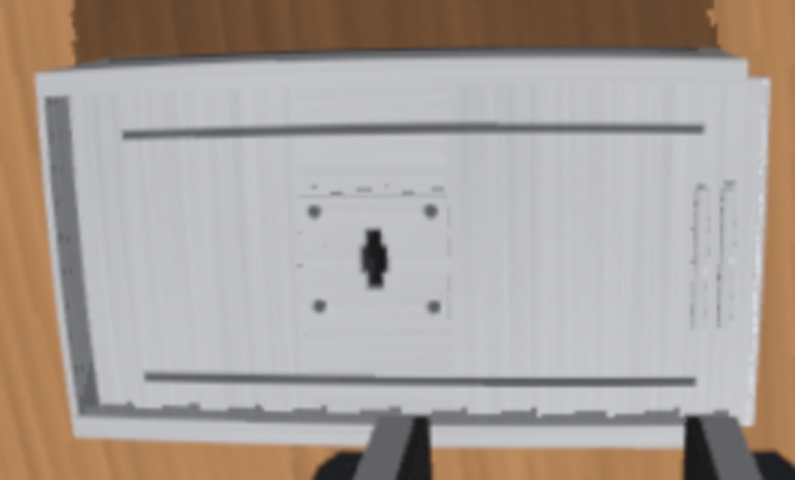

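```bash
python3 - <<'E'
from h import *
plan([.617,-.15,.22],182.3,grip=3.5)
E
```

```text
rows 7 dist 0.38315901203819347 ang [-9.0870986   0.05551289 -0.01042779]
[3.5, 0.43, 5.08, -1.99, -1.3, 0.0, -0.0], [3.5, 0.43, 5.12, -1.88, -1.3, 0.0, -0.0], [3.5, 0.42, 5.17, -1.76, -1.3, 0.0, -0.0], [3.5, 0.43, 5.2, -1.65, -1.3, 0.0, -0.0], [3.5, 0.42, 5.24, -1.53, -1.3, 0.0, -0.0], [3.5, 0.43, 5.27, -1.4, -1.3, 0.0, -0.0], [3.5, 0.42, 5.31, -1.29, -1.3, 0.1, -0.0],
```

>>> jog_arm --pt "3.5 0.43 5.08 -1.99 -1.3 0 0" --pt "3.5 0.43 5.12 -1.88 -1.3 0 0" --pt "3.5 0.42 5.17 -1.76 -1.3 0 0" --pt "3.5 0.43 5.2 -1.65 -1.3 0 0" --pt "3.5 0.42 5.24 -1.53 -1.3 0 0" --pt "3.5 0.43 5.27 -1.4 -1.3 0 0" --pt "3.5 0.42 5.31 -1.29 -1.3 0 0" --pt "3.5 0 0 0 0 0 0"

```text
time_s: 2.7
tcp_pos: [0.6179, -0.1514, 0.2195]
orientation: [-0.014, -0.707, -0.014, 0.707]
force: [0.1, -0.3, 0.7]
gripper_width: 0.0352
```

```bash
python3 - <<'E'
from h import *
f=snap('wrist','w2');st();W=world(f)
cv2.imwrite('pics/w2b.png',cv2.resize(cv2.imread('pics/w2.png')[100:400,180:460],None,fx=2.0,fy=2.0,interpolation=2))
c=(.617,-.202)
m=(np.hypot(W[...,0]-c[0],W[...,1]-c[1])<.06)&(W[...,2]>.04)&(W[...,2]<.09)
nl,lab,stt,cen=cv2.connectedComponentsWithStats(m.astype(np.uint8))
for i in range(1,nl):
    if stt[i,4]>30:
        P=W[lab==i];T=P[P[:,2]>P[:,2].max()-.006]
        print(cen[i],stt[i,4],np.round(P.mean(0),4),P[:,2].max(),'top',np.round(T.mean(0),4),cv2.minAreaRect(T[:,:2].astype(np.float32)))
m=(np.hypot(W[...,0]-c[0],W[...,1]-c[1])<.085)&(W[...,2]>.025)&(W[...,2]<.035)
print(cv2.minAreaRect(W[m][:,:2].astype(np.float32)),np.median(W[m][:,2]))
E
```

```text
2.75 [ 0.6176 -0.1495  0.2199] x [-0.001  0.001 -1.   ] z [-0.999 -0.04   0.001] F [0.2 0.1 0.2] w 0.03492492904208874
[324.96414343 131.42430279] 502 [ 0.6172 -0.2278  0.0752] 0.07782864083337016 top [ 0.6172 -0.2278  0.0752] ((0.6171226501464844, -0.2278553545475006), (0.008986007422208786, 0.029575366526842117), 2.1712279319763184)
[324.48679245 198.9509434 ] 265 [ 0.6154 -0.1753  0.0652] 0.06887189865186114 top [ 0.6153 -0.1748  0.0661] ((0.6152911186218262, -0.17416752874851227), (0.007145547308027744, 0.017764844000339508), 2.400146484375)
((0.616340160369873, -0.20111912488937378), (0.06059834361076355, 0.10996680706739426), 2.2801930904388428) 0.029867593588620234
```

View pics/w2b.png

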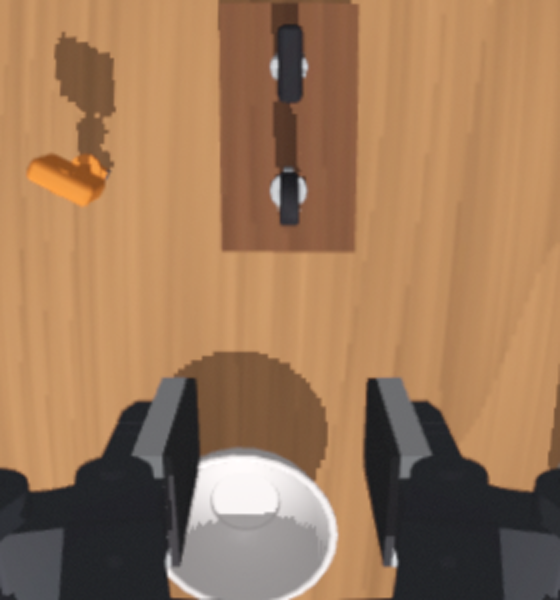

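The key with the oblong head is at (0.617,-0.228), seen at (290,65) in the crop, and its top is at z≈0.076. The round-headed small key is nearer the camera's bottom. I'll go above the oblong key and descend.

```bash
python3 - <<'E'
from h import *
plan([.6172,-.228,.13],182.2,grip=3.5,n=3)
E
```

```text
rows 3 dist 0.11931985234680606 ang [0.08650756 0.06736298 0.04604926]
[3.5, 2.99, 2.62, 0.11, 0.0, 0.0, 0.0], [3.5, 3.0, 2.61, 0.11, 0.0, 0.0, 0.0], [3.5, 2.99, 2.62, 0.12, 0.1, 0.1, 0.0],
```

>>> jog_arm --pt "3.5 2.0 2.62 0.11 0 0 0" --pt "3.5 2.5 2.62 0.11 0 0 0" --pt "3.5 3.5 2.62 0.12 0 0 0" --pt "3.5 1.0 0 0 0 0 0" --pt "3.5 3.0 0 0 0 0 0" --pt "3.5 3.0 0 0 0 0 0" --pt "3.5 1.9 0 0 0 0 0" --pt "3.5 0 0 0 0 0 0"

```text
time_s: 3.75
tcp_pos: [0.6173, -0.2253, 0.0511]
orientation: [-0.015, -0.706, -0.016, 0.708]
force: [-0.1, 0.6, -0.0]
gripper_width: 0.0347
```

```bash
python3 - <<'E'
from h import *
st();f=snap('wrist','w3');snap('scene','s3')
cv2.imwrite('pics/s3b.png',cv2.resize(cv2.imread('pics/s3.png')[240:390,240:400],None,fx=4,fy=4,interpolation=2))
E
```

```text
3.75 [ 0.6173 -0.2253  0.0511] x [-0.002  0.001 -1.   ] z [-0.999 -0.045  0.002] F [-0.1  0.6 -0. ] w 0.03469900754705435
```

View pics/w3.png

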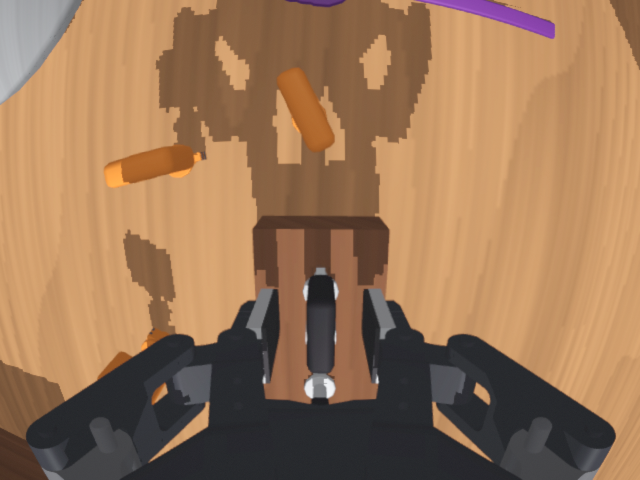

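View pics/s3b.png

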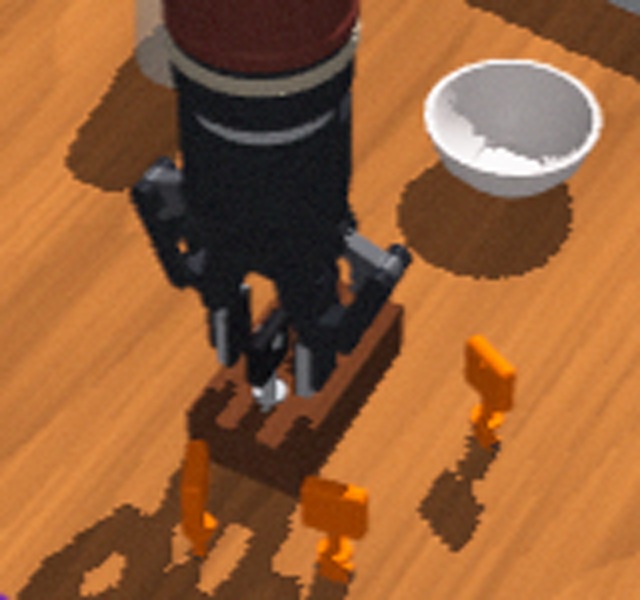

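The fingers straddle the head at (320,330), which is centred between the pads. I'll correct y by 2.5 mm, close and lift slowly.

>>> jog_arm --pt "3.5 0 0.25 0 0 0 0" --pt "0.5 0 0 0 0 0 0" --pt "0.5 0 0 0 0 0 0" --pt "0.5 0 0 0 0 0 0" --pt "0.5 0 0 0 0 0 0" --force 50

```text
time_s: 4.47
tcp_pos: [0.6182, -0.2305, 0.0523]
orientation: [0.015, 0.707, 0.015, -0.707]
force: [-1.5, 0.2, 5.8]
gripper_width: 0.0096
```

```bash
python3 - <<'E'
from h import *
st()
E
```

```text
4.475 [ 0.6182 -0.2305  0.0523] x [ 0.001 -0.    -1.   ] z [-0.999 -0.043 -0.001] F [-1.5  0.2  5.8] w 0.009626502283080691
```

>>> jog_arm --pt "0.5 -0.5 0 0 0 0 0" --pt "0.5 -1.0 0 0 0 0 0" --pt "0.5 -1.5 0 0 0 0 0" --pt "0.5 -3.0 0 0 0 0 0" --pt "0.5 -4.0 0 0 0 0 0" --pt "0.5 -3.0 0 0 0 0 0" --pt "0.5 0 0 0 0 0 0"

```text
time_s: 5.35
tcp_pos: [0.6196, -0.2309, 0.1854]
orientation: [0.016, 0.709, 0.014, -0.705]
force: [-0.0, 0.4, -1.4]
gripper_width: 0.0091
```

```bash
python3 - <<'E'
from h import *
st();f=snap('wrist','w4');st();st()
cv2.imwrite('pics/w4b.png',cv2.resize(cv2.imread('pics/w4.png')[230:480,200:440],None,fx=2.4,fy=2.4,interpolation=2))
plan([.5788,.2277,.16],173.3,grip=0.5)
E
```

```text
5.35 [ 0.6196 -0.2309  0.1854] x [ 0.005 -0.003 -1.   ] z [-0.999 -0.043 -0.005] F [-0.   0.4 -1.4] w 0.009085340608217139
5.4 [ 0.6188 -0.2305  0.1834] x [ 0.003 -0.001 -1.   ] z [-0.999 -0.043 -0.003] F [ 0.6 -0.3 -0.8] w 0.00942158901913877
5.4 [ 0.6188 -0.2305  0.1834] x [ 0.003 -0.001 -1.   ] z [-0.999 -0.043 -0.003] F [ 0.6 -0.3 -0.8] w 0.00942158901913877
rows 8 dist 0.4605814990007624 ang [ 9.1894876  -0.14992721 -0.06977123]
[0.5, 0.28, -5.74, 0.25, 1.1, -0.0, -0.0], [0.5, 0.28, -5.74, 0.36, 1.2, -0.0, -0.0], [0.5, 0.28, -5.73, 0.48, 1.1, -0.0, -0.0], [0.5, 0.29, -5.72, 0.59, 1.2, -0.0, -0.0], [0.5, 0.28, -5.71, 0.71, 1.1, -0.0, -0.0], [0.5, 0.29, -5.69, 0.82, 1.2, -0.1, -0.0], [0.5, 0.29, -5.67, 0.94, 1.1, -0.0, -0.0], [0.5, 0.28, -5.66, 1.05, 1.2, -0.1, -0.1],
```

View pics/w4b.png

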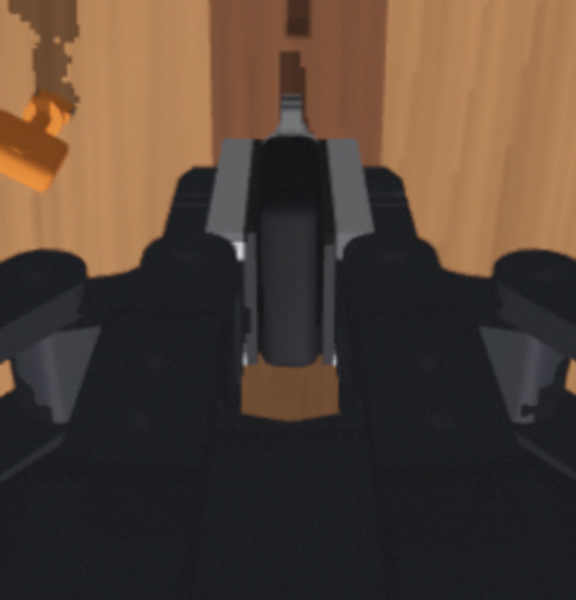

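```bash
cat >> h.py <<'E'
def toolpts(f):
    K=f['intrinsics']; z=f['z_map']; v,u=np.mgrid[:480,:640]
    dx=(u-K[0,2])/K[0,0]; dy=(v-K[1,2])/K[1,1]; th=np.hypot(dx,dy)+1e-9
    t=np.tan(th)/th; P=np.stack([dx*t*z,dy*t*z,z],-1);T=f['T_tool_cam']; return P@T[:3,:3].T+T[:3,3]
E
python3 - <<'E'
from h import *
f=pickle.load(open('pics/w4.pkl','rb'));P=toolpts(f)
for v in range(262,390,4):
    print(v,[tuple(np.round(P[v,u]*1000,1)) for u in (316,321,326)],f['img'][v,321])
E
```

```text
262 [(np.float64(155.1), np.float64(-28.4), np.float64(-3.5)), (np.float64(156.1), np.float64(-28.8), np.float64(0.6)), (np.float64(156.0), np.float64(-28.7), np.float64(4.7))] [74 47 35]
266 [(np.float64(155.7), np.float64(-32.1), np.float64(-3.6)), (np.float64(154.6), np.float64(-31.7), np.float64(0.6)), (np.float64(154.6), np.float64(-31.7), np.float64(4.7))] [74 48 33]
270 [(np.float64(155.0), np.float64(-35.4), np.float64(-3.6)), (np.float64(37.2), np.float64(6.6), np.float64(0.4)), (np.float64(156.6), np.float64(-35.9), np.float64(4.7))] [60 56 56]
274 [(np.float64(154.7), np.float64(-38.8), np.float64(-3.6)), (np.float64(32.6), np.float64(6.2), np.float64(0.4)), (np.float64(155.2), np.float64(-39.0), np.float64(4.7))] [64 65 68]
278 [(np.float64(154.8), np.float64(-42.4), np.float64(-3.6)), (np.float64(29.7), np.float64(5.2), np.float64(0.4)), (np.float64(155.3), np.float64(-42.6), np.float64(4.7))] [116 116 119]
282 [(np.float64(37.0), np.float64(0.3), np.float64(-2.1)), (np.float64(29.2), np.float64(3.4), np.float64(0.4)), (np.float64(37.5), np.float64(0.1), np.float64(2.9))
[... 4110 characters left out ...]
1.5)), (np.float64(-24.3), np.float64(-11.3), np.float64(0.3)), (np.float64(-23.8), np.float64(-11.6), np.float64(2.1))] [53 52 56]
378 [(np.float64(-134.5), np.float64(67.6), np.float64(0.1)), (np.float64(-23.9), np.float64(-13.4), np.float64(0.3)), (np.float64(-24.0), np.float64(-13.3), np.float64(2.1))] [53 50 54]
382 [(np.float64(-23.4), np.float64(-15.6), np.float64(-1.5)), (np.float64(-23.4), np.float64(-15.6), np.float64(0.3)), (np.float64(-22.5), np.float64(-16.3), np.float64(2.1))] [57 48 47]
386 [(np.float64(184.7), np.float64(-177.0), np.float64(-4.6)), (np.float64(184.6), np.float64(-176.9), np.float64(0.6)), (np.float64(183.3), np.float64(-175.9), np.float64(5.9))] [108  75  51]
```

The key is held square: in the tool frame its axis is at y≈-2.4 mm, with the bit end at x≈39 mm. Now I'll carry it to the box, staying high.

```bash
python3 - <<'E'
from h import *
plan([.5785,.2253,.18],173.3,grip=0.5)
E
```

```text
rows 8 dist 0.4576352488625019 ang [ 9.1894876  -0.14992721 -0.06977123]
[0.5, 0.03, -5.71, 0.26, 1.1, -0.0, -0.0], [0.5, 0.03, -5.71, 0.36, 1.2, -0.0, -0.0], [0.5, 0.03, -5.7, 0.48, 1.1, -0.0, -0.0], [0.5, 0.04, -5.69, 0.59, 1.2, -0.0, -0.0], [0.5, 0.03, -5.68, 0.72, 1.1, -0.0, -0.0], [0.5, 0.04, -5.66, 0.82, 1.2, -0.1, -0.0], [0.5, 0.04, -5.64, 0.94, 1.1, -0.0, -0.0], [0.5, 0.03, -5.62, 1.05, 1.2, -0.1, -0.1],
```

>>> jog_arm --pt "0.5 0.03 -5.71 0.26 1.1 0 0" --pt "0.5 0.03 -5.71 0.36 1.2 0 0" --pt "0.5 0.03 -5.7 0.48 1.1 0 0" --pt "0.5 0.04 -5.69 0.59 1.2 0 0" --pt "0.5 0.03 -5.68 0.72 1.1 0 0" --pt "0.5 0.04 -5.66 0.82 1.2 -0.1 0" --pt "0.5 0.04 -5.64 0.94 1.1 0 0" --pt "0.5 0.03 -5.62 1.05 1.2 -0.1 -0.1"

```text
time_s: 6.4
tcp_pos: [0.5767, 0.2273, 0.178]
orientation: [0.042, -0.704, 0.041, 0.708]
force: [0.7, 0.4, -0.0]
gripper_width: 0.0091
```

>>> jog_arm --pt "0.5 2.0 0 0 0 0 0" --pt "0.5 3.5 0 0 0 0 0" --pt "0.5 0 0 0 0 0 0" --pt "0.5 0 0 0 0 0 0"

```text
time_s: 6.9
tcp_pos: [0.5778, 0.2256, 0.1246]
orientation: [0.042, -0.705, 0.041, 0.707]
force: [0.0, 0.4, -0.3]
gripper_width: 0.0098
```

```bash
python3 - <<'E'
from h import *
st();f=snap('wrist','w5');st();t=snap('top','t5')
cv2.imwrite('pics/w5b.png',cv2.resize(cv2.imread('pics/w5.png')[120:380,150:490],None,fx=2.3,fy=2.3,interpolation=2))
cv2.imwrite('pics/t5b.png',cv2.resize(cv2.imread('pics/t5.png')[170:280,150:280],None,fx=5,fy=5,interpolation=2))
E
```

```text
6.9 [0.5778 0.2256 0.1246] x [-0.003  0.002 -1.   ] z [-0.993  0.117  0.004] F [ 0.   0.4 -0.3] w 0.009751920379006683
6.95 [0.5783 0.2257 0.1251] x [-0.002  0.002 -1.   ] z [-0.993  0.117  0.002] F [-0.3 -0.  -0. ] w 0.009114087067535852
```

View pics/w5b.png

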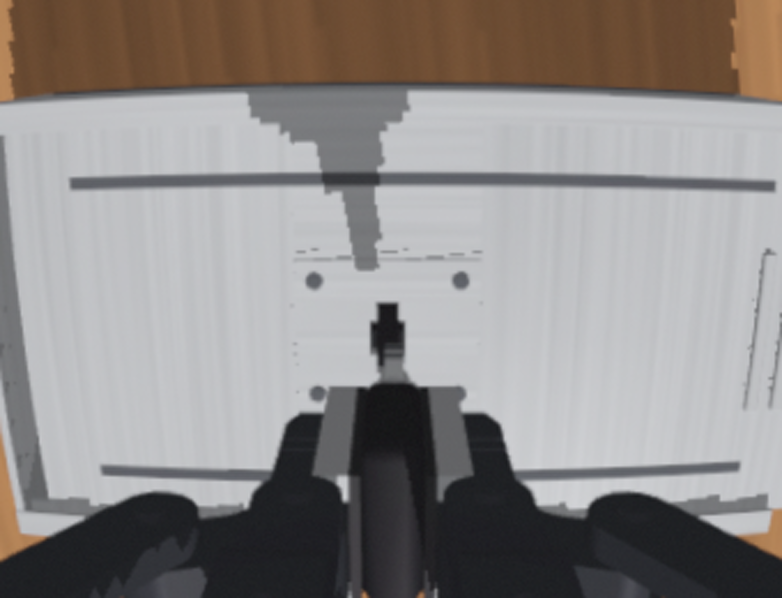

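The hole is at (387,330) in the crop and the bits are at (394,355), so the key is slightly towards tool +z of the hole. I'll quantify that in the tool frame.

```bash
cat >> h.py <<'E'
def rayt(f,u,v,zp):
    "hit of pixel ray with world plane z=zp, in tool coords (mm)"
    K=f['intrinsics'];dx=(u-K[0,2])/K[0,0];dy=(v-K[1,2])/K[1,1];th=np.hypot(dx,dy)+1e-9
    d=np.array([dx/th*np.sin(th),dy/th*np.sin(th),np.cos(th)]);T=f['T_tool_cam'];Rm=Rt(f['s'])
    d=T[:3,:3]@d;o=T[:3,3];up=Rm.T@np.array([0,0,1.])
    k=(zp-f['s']['tcp_pos'][2]-up@o)/(up@d); return (o+k*d)*1000
E
python3 - <<'E'
from h import *
f=pickle.load(open('pics/w5.pkl','rb'));g=cv2.cvtColor(f['img'],cv2.COLOR_RGB2GRAY);P=toolpts(f)
print(g[246:292:2,308:336:1])
for v in range(264,290,2): print(v,[tuple(np.round(P[v,u]*1000,1).tolist()) for u in (318,320,322,324)])
for v in (268,272,276): 
  for u in (312,316,326,330): print(u,v,P[v,u].round(4))
E
```

```text
[[196 196 196 196 196 196 196 196 196 196 196 195 195 195 195 195 195 195
  195 195 195 195 195 195 195 195 195 195]
 [197 197 198 198 198 198 198 198 197 197 197 197 197 197 197 197 197 197
  198 198 198 198 198 198 198 197 198 198]
 [195 195 195 195 195 193 190 191 191 190 190 190 191 190 191 193 194 195
  195 195 195 195 195 195 195 195 195 195]
 [194 194 194 194 190 153  93  59  55  54  55  55  55  55  79 159 189 196
  197 197 196 197 196 196 196 196 195 196]
 [194 194 194 194 191 163  94  38  27  27  25  28  27  28  66 158 189 196
  197 197 197 196 197 196 196 196 196 196]
 [193 193 194 194 191 163  96  39  26  27  27  27  27  29  68 158 189 196
  196 197 196 197 196 196 196 196 196 196]
 [194 194 193 190 187 160  93  37  27  27  28  27  28  29  65 153 185 193
  195 196 197 196 196 197 196 196 196 196]
 [194 193 176 101  79  74  47  29  26  26  27  28  27  26  30  53  75 103
  170 195 197 197 197 197 196 196 196 196]
 [195 193 174  78  28  26  28  27  28  27  26  28  27  24  26  27  29  77
  167 194 197 197 197 197 196 197 196 197]
 [193 192 173  83  42  40  28  28  24  28  28  
[... 2348 characters left out ...]
.9, 3.1, -0.1), (28.9, 3.5, 0.9), (30.2, 3.0, 1.8)]
284 [(29.6, 2.2, -1.0), (21.6, 5.4, -0.1), (21.8, 5.3, 0.9), (29.7, 2.2, 1.8)]
286 [(0.8, 12.8, -0.8), (1.4, 12.6, -0.0), (2.2, 12.3, 0.8), (0.7, 12.9, 1.5)]
288 [(-1.8, 13.1, -0.8), (-0.9, 12.7, -0.0), (-1.1, 12.8, 0.7), (-1.8, 13.1, 1.5)]
312 268 [ 0.0778 -0.0066 -0.0049]
316 268 [ 0.0944 -0.0124 -0.0027]
326 268 [ 0.0679 -0.0031  0.0034]
330 268 [ 0.0687 -0.0034  0.0057]
312 272 [ 0.0707 -0.0066 -0.0048]
316 272 [ 0.0939 -0.015  -0.0027]
326 272 [ 0.068  -0.0056  0.0034]
330 272 [ 0.0677 -0.0055  0.0057]
312 276 [ 0.0677 -0.008  -0.0047]
316 276 [ 0.0949 -0.0182 -0.0028]
326 276 [ 0.0681 -0.0082  0.0034]
330 276 [ 0.0684 -0.0082  0.0057]
```

```bash
python3 - <<'E'
from h import *
f=pickle.load(open('pics/w5.pkl','rb'))
for u,v in((318.2,251),(318.2,259.3),(318.2,273.3),(318.2,280)): print(v,rayt(f,u,v,.0565).round(2))
f=pickle.load(open('pics/w1.pkl','rb'))
p=rayt(f,259.49,235.56,.0565);print(Rt(f['s'])@p/1000+f['s']['tcp_pos'])
E
```

```text
251 [68.04  7.05 -1.11]
259.3 [68.04  2.09 -1.12]
273.3 [68.06 -6.45 -1.14]
280 [ 68.06 -10.62  -1.15]
[0.5787913  0.22771194 0.0565    ]
```

The offset is about -1.3 mm in tool z and roughly 0 in y. I'll correct it and approach to just above the plate.

>>> jog_arm --pt "0.5 1.0 0 -0.13 0 0 0" --pt "0.5 1.2 0 0 0 0 0" --pt "0.5 0.3 0 0 0 0 0" --pt "0.5 0 0 0 0 0 0" --pt "0.5 0 0 0 0 0 0"

```text
time_s: 7.62
tcp_pos: [0.579, 0.2257, 0.0992]
orientation: [0.042, -0.705, 0.041, 0.707]
force: [0.2, -0.3, -0.3]
gripper_width: 0.0093
```

```bash
python3 - <<'E'
from h import *
st();f=snap('wrist','w6');st();snap('scene','s6')
g=cv2.cvtColor(f['img'],cv2.COLOR_RGB2GRAY);P=toolpts(f)
cv2.imwrite('pics/w6b.png',cv2.resize(cv2.imread('pics/w6.png')[230:310,270:370],None,fx=7,fy=7,interpolation=2))
cv2.imwrite('pics/s6b.png',cv2.resize(cv2.imread('pics/s6.png')[150:250,330:450],None,fx=6,fy=6,interpolation=2))
E
```

```text
7.625 [0.579  0.2257 0.0992] x [-0.003  0.002 -1.   ] z [-0.993  0.117  0.003] F [ 0.2 -0.3 -0.3] w 0.009278880366799183
7.675 [0.579  0.2257 0.0992] x [-0.003  0.002 -1.   ] z [-0.993  0.117  0.003] F [-0.   0.4 -0.6] w 0.009092459815006811
```

View pics/w6b.png

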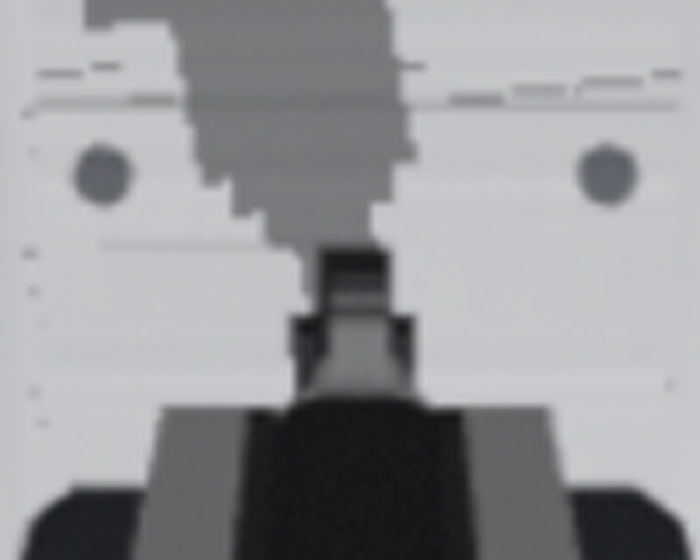

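View pics/s6b.png

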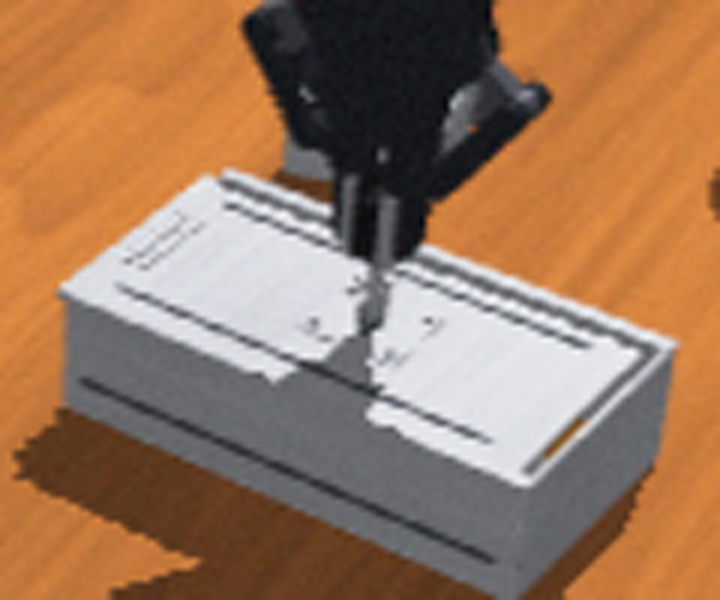

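```bash
python3 - <<'E'
from h import *
np.set_printoptions(linewidth=250)
f=pickle.load(open('pics/w6.pkl','rb'));g=cv2.cvtColor(f['img'],cv2.COLOR_RGB2GRAY);P=toolpts(f)
print(np.arange(308,334));
for v in range(262,292):print(v,g[v,308:334],P[v,318:324:2,:2].round(3).tolist())
E
```

```text
[308 309 310 311 312 313 314 315 316 317 318 319 320 321 322 323 324 325 326 327 328 329 330 331 332 333]
262 [129 122 122 122 123 122 122 122 122 122 122 122 122 122 135 188 198 198 198 199 198 198 198 198 198 199] [[0.042, 0.009], [0.042, 0.009], [0.043, 0.009]]
263 [129 121 121 120 121 120 120 119 120 119 119 120 119 119 127 168 190 196 197 198 198 197 198 198 197 198] [[0.042, 0.008], [0.044, 0.008], [0.043, 0.008]]
264 [143 125 122 121 118 118 117 110 106 106 105 106 106 106 107 122 165 182 192 197 197 198 198 198 197 197] [[0.043, 0.008], [0.042, 0.008], [0.042, 0.008]]
265 [171 155 153 148 124 119 115  91  74  72  71  70  72  71  71  76 114 147 183 197 198 199 199 198 199 199] [[0.044, 0.007], [0.043, 0.007], [0.041, 0.008]]
266 [193 192 191 184 150 124 116  81  46  36  35  35  35  34  34  37  50  99 171 197 199 199 198 198 199 199] [[0.069, -0.002], [0.07, -0.003], [0.068, -0.002]]
267 [195 195 195 195 186 137 117  80  42  29  29  27  29  26  27  28  35  91 170 197 199 199 199 198 198 198] [[0.069, -0.003], [0.069, -0.003], [0.07, -0.003]]
268 [195 195 195 196 190 140 117  81
[... 3003 characters left out ...]
74  52  41  34  30  29  30  33  29  32  32  30  31  31  32  38  47  71 114 158 184 186] [[-0.0, 0.013], [0.0, 0.013], [0.001, 0.012]]
288 [ 93 109 109  60  33  27  24  24  25  23  24  22  26  21  23  23  24  23  23  22  25  33  52  79  88  86] [[-0.001, 0.013], [-0.001, 0.013], [0.0, 0.012]]
289 [42 54 54 30 21 23 22 25 24 23 26 22 24 25 25 23 22 23 23 23 22 22 25 30 30 29] [[-0.003, 0.013], [-0.001, 0.012], [-0.002, 0.013]]
290 [31 32 30 24 24 23 23 24 24 23 24 23 22 24 23 23 24 22 23 24 24 24 24 23 24 26] [[-0.003, 0.013], [-0.002, 0.012], [-0.003, 0.013]]
291 [27 25 22 23 22 22 23 23 21 23 23 24 25 25 24 25 24 25 23 22 24 22 22 24 23 27] [[-0.004, 0.013], [-0.005, 0.013], [-0.005, 0.013]]
```

```bash
python3 - <<'E'
from h import *
f=pickle.load(open('pics/w6.pkl','rb'))
for u,v in((320,264.8),(320,274.6),(320.8,274)): print(v,rayt(f,u,v,.0565).round(2))
P=toolpts(f);print(rayt(f,320.8,272,f['s']['tcp_pos'][2]-.036))
E
```

```text
264.8 [42.64  7.41 -0.07]
274.6 [42.65  2.14 -0.07]
274 [42.65  2.47  0.33]
[35.9908591   5.95785939  0.3255197 ]
```

>>> jog_arm --pt "0.5 0.1 0 -0.03 0 0 0" --pt "0.5 0.1 0 0 0 0 0" --pt "0.5 0.1 0 0 0 0 0" --pt "0.5 0.1 0 0 0 0 0" --pt "0.5 0 0 0 0 0 0" --pt "0.5 0 0 0 0 0 0"

```text
time_s: 8.48
tcp_pos: [0.5791, 0.2256, 0.095]
orientation: [0.042, -0.705, 0.041, 0.707]
force: [0.3, 0.3, -1.0]
gripper_width: 0.0093
```

>>> jog_arm --pt "0.5 0.1 0 0 0 0 0" --pt "0.5 0.1 0 0 0 0 0" --pt "0.5 0 0 0 0 0 0"

```text
time_s: 8.85
tcp_pos: [0.579, 0.2256, 0.0928]
orientation: [0.042, -0.705, 0.041, 0.707]
force: [0.9, -0.3, -1.5]
gripper_width: 0.0094
```

>>> jog_arm --pt "0.5 0.1 0 0 0 0 0" --pt "0.5 0.1 0 0 0 0 0" --pt "0.5 0.1 0 0 0 0 0" --pt "0.5 0 0 0 0 0 0"

```text
time_s: 9.35
tcp_pos: [0.579, 0.2256, 0.0898]
orientation: [0.042, -0.705, 0.041, 0.707]
force: [0.2, 0.9, -0.7]
gripper_width: 0.0093
```

The bits are about 6 mm in with no resistance. I'll continue.

>>> jog_arm --pt "0.5 0.15 0 0 0 0 0" --pt "0.5 0.15 0 0 0 0 0" --pt "0.5 0.15 0 0 0 0 0" --pt "0.5 0.15 0 0 0 0 0" --pt "0.5 0.15 0 0 0 0 0" --pt "0.5 0 0 0 0 0 0"

```text
time_s: 10.1
tcp_pos: [0.579, 0.2256, 0.0823]
orientation: [0.042, -0.705, 0.041, 0.707]
force: [-0.8, 0.1, 0.2]
gripper_width: 0.0091
```

>>> jog_arm --pt "0.5 0.1 0 0 0 0 0" --pt "0.5 0.1 0 0 0 0 0" --pt "0.5 0.05 0 0 0 0 0" --pt "0.5 0.05 0 0 0 0 0" --pt "0.5 0 0 0 0 0 0"

```text
time_s: 10.72
tcp_pos: [0.579, 0.2256, 0.0794]
orientation: [0.042, -0.705, 0.041, 0.707]
force: [0.5, -0.7, 0.3]
gripper_width: 0.0094
```

>>> jog_arm --pt "0.5 0.05 0 0 0 0 0" --pt "0.5 0.05 0 0 0 0 0" --pt "0.5 0 0 0 0 0 0"

```text
time_s: 11.1
tcp_pos: [0.5791, 0.2256, 0.0787]
orientation: [0.042, -0.705, 0.041, 0.707]
force: [-1.4, -1.4, 4.1]
gripper_width: 0.0092
```

The collar is seated: 4 N upward at z=0.0787, against 0.0788 expected. Now I'll turn clockwise about the key axis, compensating for its 2.3 mm offset.

>>> jog_arm --pt "0.5 0 0 0.04 10 0 0" --pt "0.5 0 0 0.04 10 0 0" --pt "0.5 0 0 0.04 10 0 0" --pt "0.5 0 0 0 0 0 0"

```text
time_s: 11.6
tcp_pos: [0.5784, 0.2261, 0.0788]
orientation: [0.223, -0.67, 0.222, 0.672]
force: [-0.1, 0.9, 3.3]
gripper_width: 0.0094
```

```bash
python3 - <<'E'
from h import *
st();print(observe()['ft_torque'],observe()['qpos'])
E
```

```text
11.6 [0.5784 0.2261 0.0788] x [-0.002  0.002 -1.   ] z [-0.802  0.597  0.003] F [-0.1  0.9  3.3] w 0.009420118291768514
[ 0.04177334 -0.04114668 -0.0469446 ] [ 0.25356281  0.59527132 -0.11445855  0.86270601  0.00275146 -0.67771451]
```

>>> jog_arm --pt "0.5 0 0 0.04 10 0 0" --pt "0.5 0 0 0.04 10 0 0" --pt "0.5 0 0 0.04 10 0 0" --pt "0.5 0 0 0.04 10 0 0" --pt "0.5 0 0 0.03 8 0 0" --pt "0.5 0 0 0 0 0 0"

```text
time_s: 12.35
tcp_pos: [0.5775, 0.2273, 0.0788]
orientation: [0.475, -0.523, 0.475, 0.525]
force: [1.8, -1.8, 3.6]
gripper_width: 0.0095
```

```bash
python3 - <<'E'
from h import *
st();print(observe()['ft_torque'],observe()['qpos'])
E
```

```text
12.35 [0.5775 0.2273 0.0788] x [-0.002  0.002 -1.   ] z [-0.096  0.995  0.002] F [ 1.8 -1.8  3.6] w 0.009497091116476928
[-0.39922428 -0.32532613 -0.06667697] [ 0.25614583  0.59464616 -0.11566307  0.86211482  0.00224617  0.15957301]
```

>>> jog_arm --pt "0.5 0 0 0.02 5 0 0" --pt "0.5 0 0 0.02 4 0 0" --pt "0.5 0 0 0 0 0 0"

```text
time_s: 12.72
tcp_pos: [0.5774, 0.2277, 0.0788]
orientation: [0.515, -0.484, 0.515, 0.486]
force: [1.9, -2.2, 5.8]
gripper_width: 0.0096
```

```bash
python3 - <<'E'
from h import *
st();print(observe()['ft_torque'])
b=-6.7
s=observe();Rm=Rt(s);d=np.array([-np.cos(np.radians(b)),-np.sin(np.radians(b)),0]);print(d,'per cm in tool',Rm.T@d)
E
```

```text
12.725 [0.5774 0.2277 0.0788] x [-0.002  0.002 -1.   ] z [0.06  0.998 0.002] F [ 1.9 -2.2  5.8] w 0.00955997856598941
[-0.58908005 -0.38006322  0.01116728]
[-0.99317065  0.11667074  0.        ] per cm in tool [0.00232986 0.99836348 0.05713965]
```

The key is turned 86.7°. Now I'll slide the lid towards box -x, which is tool +y.

>>> jog_arm --pt "0.5 0 0.2 0.01 0 0 0" --pt "0.5 0 0.4 0.02 0 0 0" --pt "0.5 0 0.5 0.03 0 0 0" --pt "0.5 0 0.5 0.03 0 0 0" --pt "0.5 0 0.5 0.03 0 0 0" --pt "0.5 0 0.5 0.03 0 0 0" --pt "0.5 0 0 0 0 0 0"

```text
time_s: 13.6
tcp_pos: [0.5504, 0.2309, 0.0787]
orientation: [0.515, -0.483, 0.516, 0.485]
force: [1.1, -3.7, 7.4]
gripper_width: 0.0094
```

```bash
python3 - <<'E'
from h import *
st();print(observe()['ft_torque']);f=snap('wrist','w7');t=snap('top','t7')
cv2.imwrite('pics/t7b.png',cv2.resize(cv2.imread('pics/t7.png')[170:300,150:280],None,fx=4.5,fy=4.5,interpolation=2))
E
```

```text
13.6 [0.5504 0.2309 0.0787] x [-0.004  0.002 -1.   ] z [0.062 0.998 0.001] F [ 1.1 -3.7  7.4] w 0.00936054986546806
[-0.75207208 -0.08164488  0.02481379]
```

View pics/w7.png

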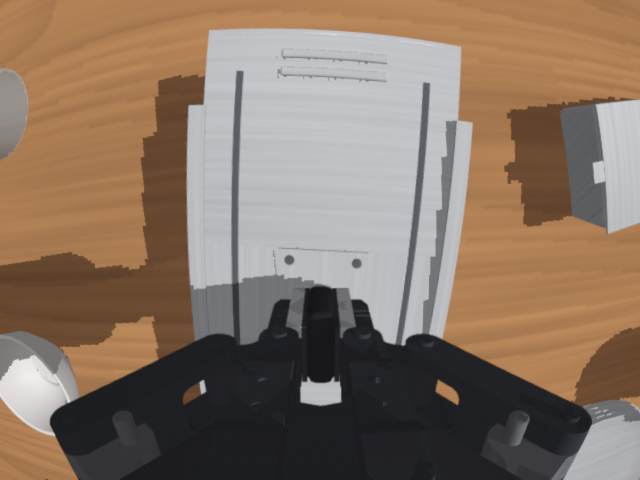

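View pics/t7b.png

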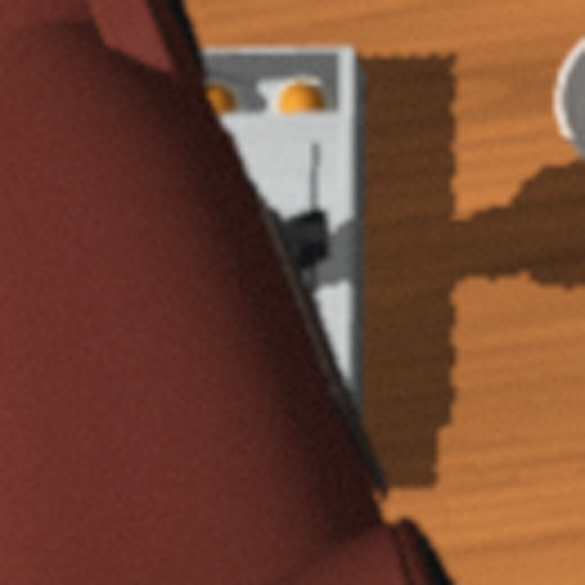

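The lid is sliding: the food is visible through the widening gap at the far end, and the key is still held. I'll continue, trimming the lateral and down load a little.

>>> jog_arm --pt "0.5 -0.02 0.4 0.01 0 0 0" --pt "0.5 0 0.5 0.02 0 0 0" --pt "0.5 0 0.5 0.02 0 0 0" --pt "0.5 0 0.5 0.02 0 0 0" --pt "0.5 0 0.5 0.02 0 0 0" --pt "0.5 0 0.5 0.02 0 0 0" --pt "0.5 0 0.5 0.03 0 0 0" --pt "0.5 0 0 0 0 0 0"

```text
time_s: 14.7
tcp_pos: [0.5162, 0.2349, 0.0788]
orientation: [0.515, -0.482, 0.516, 0.485]
force: [-0.3, -0.6, 5.3]
gripper_width: 0.0092
```

```bash
python3 - <<'E'
from h import *
st();print(observe()['ft_torque'])
E
```

```text
14.7 [0.5162 0.2349 0.0788] x [-0.005  0.002 -1.   ] z [0.064 0.998 0.002] F [-0.3 -0.6  5.3] w 0.009190231303876509
[-0.19311029  0.08935681  0.01066651]
```

>>> jog_arm --pt "0.5 0 0.3 0.02 0 0 0" --pt "0.5 0 0.3 0.02 0 0 0" --pt "0.5 0 0.3 0.02 0 0 0" --pt "0.5 0 0.2 0.01 0 0 0" --pt "0.5 0 0.1 0 0 0 0"

```text
time_s: 15.32
tcp_pos: [0.505, 0.2362, 0.0788]
orientation: [0.515, -0.482, 0.516, 0.485]
force: [2.6, -1.3, 0.6]
gripper_width: 0.009
```

>>> jog_arm --pt "0.5 0 0.1 0.01 0 0 0" --pt "0.5 0 0.1 0 0 0 0" --pt "0.5 0 0.1 0.01 0 0 0"

```text
time_s: 15.7
tcp_pos: [0.5022, 0.2365, 0.0788]
orientation: [0.516, -0.482, 0.516, 0.485]
force: [2.4, -1.6, -0.9]
gripper_width: 0.0093
```

>>> jog_arm --pt "0.5 0 0.1 0.01 0 0 0" --pt "0.5 0 0.1 0 0 0 0"

```text
time_s: 15.95
tcp_pos: [0.5004, 0.2367, 0.0789]
orientation: [0.516, -0.482, 0.516, 0.485]
force: [3.8, -2.4, -0.7]
gripper_width: 0.0094
```

>>> jog_arm --pt "0.5 0 0.1 0.01 0 0 0" --pt "0.5 0 0.1 0 0 0 0"

```text
time_s: 16.2
tcp_pos: [0.4992, 0.2367, 0.0791]
orientation: [0.516, -0.483, 0.516, 0.484]
force: [8.2, -2.7, -4.1]
gripper_width: 0.0097
```

>>> jog_arm --pt "0.5 0.02 0.06 0 0 0 0" --pt "0.5 0 0 0 0 0 0"

```text
time_s: 16.45
tcp_pos: [0.4991, 0.2367, 0.079]
orientation: [0.516, -0.483, 0.516, 0.484]
force: [7.8, -3.3, -3.3]
gripper_width: 0.0095
```

```bash
python3 - <<'E'
from h import *
st();f=snap('wrist','w8')
E
```

```text
16.45 [0.4991 0.2367 0.079 ] x [-0.001  0.001 -1.   ] z [0.065 0.998 0.001] F [ 7.8 -3.3 -3.3] w 0.009458449859567997
```

View pics/w8.png

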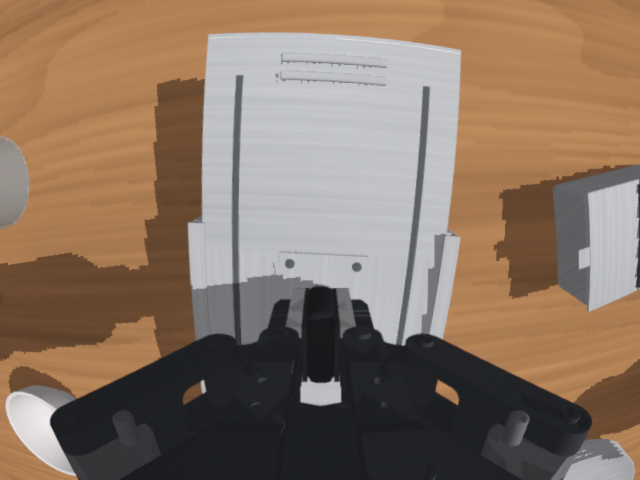

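The lid is at its stop: the lid and key stopped advancing and the force rose to 8 N. I'll relieve the load and release gently.

>>> jog_arm --pt "0.5 0.02 -0.06 -0.03 0 0 0" --pt "0.5 0 0 0 0 0 0" --pt "1.3 0 0 0 0 0 0" --pt "1.8 0 0 0 0 0 0" --pt "2.8 0 0 0 0 0 0" --pt "3.5 0 0 0 0 0 0" --pt "3.5 0 0 0 0 0 0" --force 20

```text
time_s: 17.38
tcp_pos: [0.4982, 0.2367, 0.0785]
orientation: [0.516, -0.482, 0.516, 0.485]
force: [-0.6, -0.1, 0.1]
gripper_width: 0.0349
```

```bash
python3 - <<'E'
from h import *
st();f=snap('wrist','w9')
cv2.imwrite('pics/w9b.png',cv2.resize(cv2.imread('pics/w9.png')[230:430,220:420],None,fx=3,fy=3,interpolation=2))
E
```

```text
17.375 [0.4982 0.2367 0.0785] x [-0.003  0.002 -1.   ] z [0.065 0.998 0.002] F [-0.6 -0.1  0.1] w 0.03489319167785337
```

View pics/w9b.png

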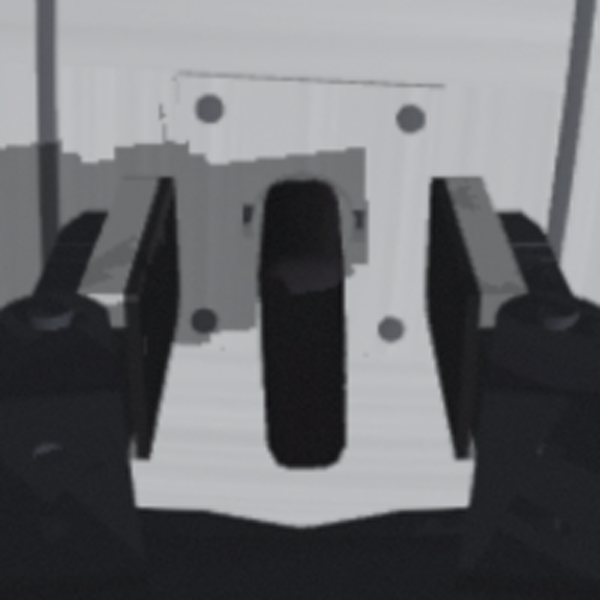

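The key stands alone between the open pads at about (300,320), with clear gaps on both sides. I'll retreat straight up.

>>> jog_arm --pt "3.5 -1.0 0 0 0 0 0" --pt "3.5 -2.5 0 0 0 0 0" --pt "3.5 -3.5 0 0 0 0 0" --pt "3.5 -4.0 0 0 0 0 0" --pt "3.5 -2.0 0 0 0 0 0" --pt "3.5 -1.0 -3.0 0 0 0 0" --pt "3.5 0 -3.0 0 0 0 0" --pt "3.5 0 0 0 0 0 0"

```text
time_s: 18.42
tcp_pos: [0.5601, 0.2322, 0.2187]
orientation: [0.516, -0.482, 0.516, 0.484]
force: [-0.7, -0.1, -0.6]
gripper_width: 0.0353
```

```bash
python3 - <<'E'
from h import *
st();f=snap('wrist','w10');s=snap('scene','s10');t=snap('top','t10')
cv2.imwrite('pics/s10b.png',cv2.resize(cv2.imread('pics/s10.png')[120:270,320:470],None,fx=4,fy=4,interpolation=2))
W=world(f)
m=(np.hypot(W[...,0]-.5,W[...,1]-.237)<.03)&(W[...,2]>.07)&(W[...,2]<.13)
m[:, :]&=True
P=W[m];print(len(P),P.mean(0),P.max(0),P.min(0))
T=P[P[:,2]>P[:,2].max()-.006];print(T.mean(0),cv2.minAreaRect(T[:,:2].astype(np.float32)))
t0=pickle.load(open('pics/t0.pkl','rb'))
A=cv2.absdiff(t['img'],t0['img']).max(2);cv2.imwrite('pics/diff.png',A)
E
```

```text
18.425 [0.5601 0.2322 0.2187] x [-0.002  0.002 -1.   ] z [0.066 0.998 0.002] F [-0.7 -0.1 -0.6] w 0.0352603487404133
636 [0.50130391 0.23687111 0.10168847] [0.51601728 0.24248004 0.10443595] [0.48645834 0.23159898 0.09775357]
[0.50134086 0.2368888  0.10172714] ((0.5012338757514954, 0.23709198832511902), (0.010804909281432629, 0.029556144028902054), 89.57752990722656)
```

View pics/w10.png

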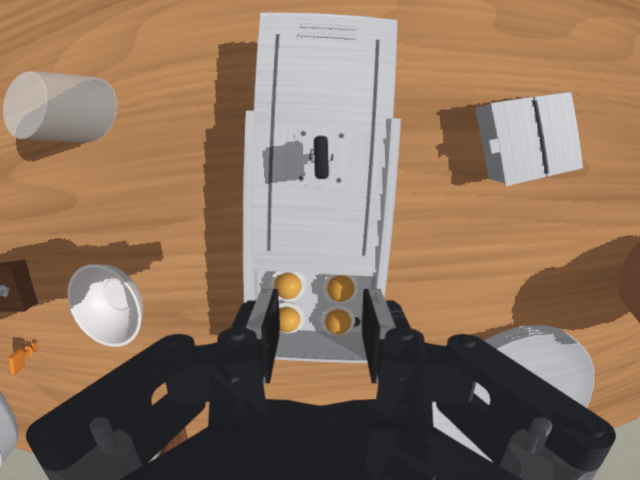

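View pics/s10.png

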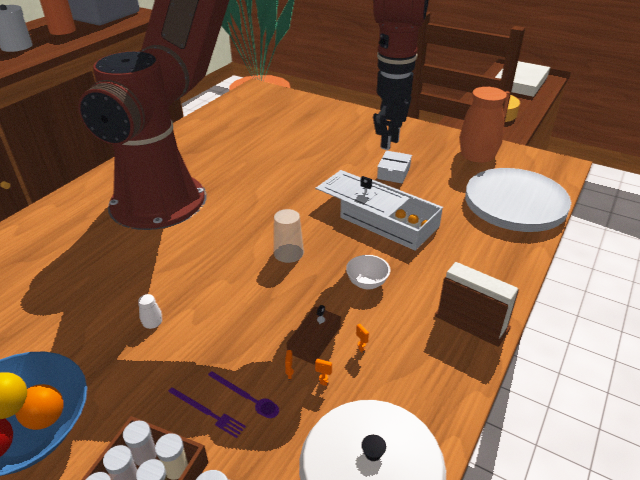

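View pics/s10b.png

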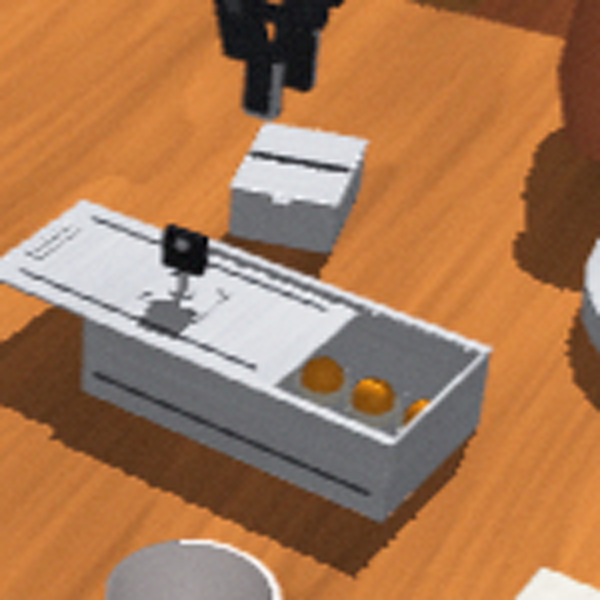

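The lid is fully open and the key stands upright in the plate. Its head top is at z≈0.102, against 0.1025 expected, and the bystanders look unmoved. The gripper is clear, so I'm handing in.

```bash
python3 - <<'E'
from h import *
print(job_done());st()
E
```

```text
the job is handed in; nothing more can be done
None
the job is handed in; nothing more can be done
```

The lunchbox is unlocked and its lid is slid open to the stop. The key stands released in the lock, and I handed the job in at about 18.5 s of robot time.

- **Insertion:** The key with the oblong head went into the keyhole with almost no resistance. It seated at 4 N, at the height expected for the collar on the plate.
- **Turn:** I turned it 86.7° clockwise. I could not read the lock core's angle directly. Allowing for the free play it should be about 1.35–1.4 rad, and the lid came free.
- **Slide:** The lid moved about 79 mm with the key, until the force rose to 8 N at the stop. I estimate the key is 85–87 mm from `lock_place`, good to a few millimetres.
- **Forces:** The highest wrist reading I saw between moves was about 9 N, against the 30 N limit between key and box. I did not sample the force within each move.
- **Last pictures:** The head top is at z≈0.102 m (0.1025 expected when fully home) and the key looks upright. The gripper is about 14 cm clear, and the bystanders and small key look unmoved by eye, though I did not measure them.

No check failed or disagreed, and `job_done()` gave no verdict.

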